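Torque the strap-clamp nut until the wrench clicks

TASK

The flat bar on the bench is lying loose under its strap clamp, and the click-type torque wrench is already sitting on the clamp nut. Turn the wrench clockwise (seen from above) by its black handle until the nut is tight and the wrench breaks over with a click, and stop at once: do not keep bending the handle past the click. Then ease off so that the handle springs straight again, without backing the nut off, and let go; leave the things lying around undisturbed.

Things in the scene. Friction and masses are not known exactly. Their poses are not given: they have to be found in the camera images.
- grip (a point): Centre of the wrench's black grip, 180 mm from the head's axis, 115 mm above the bench, free space all round and below: a ribbed round bar 29 mm in diameter, 90 mm long, lying level along this frame's x axis, which points away from the head (z up). It swivels freely here (vertical pivot, 0.3 rad either way), so the pull acts at this one point. The whole wrench is about 245 mm long.
- head (a point): Centre of the wrench's round steel head (42 mm diameter), on the vertical axis of the nut, 115 mm above the bench, level with the handle's centre line. z up; x points from the head along the wrench's neck: the line of the handle while the wrench is straight. This frame turns with the nut, not with the bending handle.
- pin (a point): Vertical hinge pin in the wrench's neck, 30 mm from the head's axis, 150 mm from the grip's centre (axes as head's). Rigidly straight up to 2.0 N m here (13 N sideways at the grip); then the handle breaks over clockwise and resistance falls steadily with the bend, to half at 17 mm at the grip: the click. 5 mm counts; 27 mm is too far. Eased, it springs back straight.
- nut (a point): The clamp nut under the wrench's socket, 72 mm above the bench (frame fixed to the fixture, does not turn). It turns with a steady drag of 0.5 N m (about 3 N at the grip) until it seats, 0.3 to 0.6 rad clockwise from the start, different every time and not visible; there it is rigidly tight. Counter-clockwise loosens it, against the same drag.
- clamp (a point): Fixed point of the clamp on the nut's axis, 115 mm above the bench; z up. Its x axis points the way the wrench points when the nut is tight, give or take 0.15 rad (different every time). The dark strap, top 63 mm high, lies along y; the grey base plate (140 x 170 x 20 mm) and the flat bar (top 45 mm high) reach at most 145 mm from the axis.
- tin: Bystander: can 72 mm in diameter, 100 mm tall, standing; origin at the centre of its underside.
- hammer: Bystander: hammer 260 mm long lying along its x axis; origin at the middle of its length, on the bench.
- offcut: Bystander: 120 mm long, 50 mm high steel angle offcut; origin at the centre of its underside.
- brush: Bystander: wood-handled brush 200 mm long lying along its x axis; origin at the middle of its length, on the bench.
Things that resemble listed ones, but are neither listed nor needed, are in the scene too. Of the things that look like the part that bears nut, the larger one is meant.

How it is judged:
By the outcome, as a careful person would: the job done as asked, in the order asked, and still so for the second after the job is handed in, with the robot touching nothing.
It also fails if it takes over 64 s, if anything falls off the work surface, if the arm or the gripper's body presses on something with over 40 N, if the wrist force passes 120 N, or if a joint passes its speed limit or range.

ROBOT

A 7-joint arm with a two-finger parallel gripper is mounted at the origin on the work surface. World frame = base frame: x ahead of the robot, y to its left, z up, the work surface at z = 0. Lengths are in m, angles in rad, forces in N, time in s.
With the tool pointing down it reaches from about 0.425 to 0.925 m from the base axis. Payload 6.8 kg.
Tool frame: the origin (TCP) lies midway between the tips of the shut fingers; the grasp point (between the pads) lies 19 mm behind it; x points along the fingers, z is the direction in which the jaws open and shut, and the axes are right-handed (so a half turn about x gives the same grasp; the last joint's range is limited). The gripper opens to 85 mm and grips with 20 to 120 N. Pads are 22 mm wide; open, the fingers measure 114 mm over their backs; the gripper's body (76 mm by 85 mm) begins 54 mm behind the grasp point. The pads swing forward as they close: fully open they stand 13 mm farther back than shut.
Start: joints at [-1.373, 0.477, 0.022, 1.555, -0.011, 1.109, -0.083], TCP at [0.203, 0.644, 0.231] pointing down, gripper open.
Joint ranges: [-2.96, 2.96], [-0.34, 2.1], [-1.41, 1.46], [0.24, 2.44], [-1.37, 4.51], [0.17, 1.92], [-2.96, 2.96]. Speed limits (rad/s): [2.39, 2.39, 3.14, 3.14, 3.14, 3.14, 3.14].

INTERFACE

Orientations are given as a unit quaternion [w, x, y, z].
In Python, from station import bot gives the robot as it stands. The module is installed in compiled form; this text tells all that it offers.
- The arm moves only by the shell command python3 -m jog 'ROWS' [FORCE]. ROWS is text: rows parted by semicolons, each of 7 numbers parted by spaces: the shift along the tool's x, y, z in mm, then the turn, a rotation vector about the tool's x, y, z in units of 6 degrees (1.0 is 6 degrees), then the finger opening in mm, from 0 to 85.4. A call has 1 to 5 rows; each row shifts and turns the commanded pose from where the row before left it, along the tool's axes as they then stand; what a row does not reach is not made up. A row lasts 1/10 s, in which the tool goes at most 50 mm and 8.59 degrees, less where a joint would pass 70% of its speed; a pose out of reach is approached as far as the arm can. A call with a gripper value outside its range is refused whole. The fingers move at their own pace and stop on an object; FORCE is the grip in N (left out, the last holds). Time passes only in rows, so rows that do not move let the fingers close. It gives the time, the measured TCP pose, the force and the opening at its end, in the units of the state.
- bot.get_obs(): the state, without advancing time (a new reading comes with each control period).
- bot.read_camera(name): name is "scene" or "top" or "wrist"; returns (picture, depth): 384x512x3 uint8, red, green, blue; 384x512 float32, m along the optical axis (not along the pixel's ray), 0 where there is no reading.
- bot.calibration(name): a dict with "fx", "fy", "cx", "cy" (pixels), "T" (4x4, takes a point from camera to world coordinates). Camera axes: x right, y up, looking along -z (the intrinsics and any distortion apply to the point x, -y, -z); pixel columns grow to the right and rows downward; lengths in m; the calibration is good to about 2 mm. A picture is of the moment at which its call begins: read the wrist's pose just before it. calibration takes no time and is no camera call; for the wrist camera it gives the pose at the moment of the call.
- bot.hand_in(): hands the job in, once; it reports no verdict.
The state is a dict: "t": time; "q": joint angles; "joint_vel": joint speeds; "joint_torque": joint torques, N m; "eef_pos": TCP position; "tool_rot": TCP orientation; "contact_force": force on the tool from outside, world axes, zero at the start; "torque": the same for the moment, N m; "gripper_width": opening from 0.0 (shut) to 1.0 (fully open).
Only numpy, scipy, OpenCV 4.12 (cv2) and the standard library are available. Lean on these libraries where they do the work, as an engineer would, in place of code of your own. Each camera call takes 0.05 s, during which the arm holds its last target.

## Working session

There is one attempt and no reset: what is moved stays moved. The work goes in short steps, Python scripts to look and compute and a shell command to move; the robot and the scene stay as the last step left them, time stands still between calls to the robot, and variables do not carry over. Pictures are saved under pics/ and viewed, and the job is handed in when it is done.

```bash
ls; mkdir -p pics; python3 - <<'E'
from station import bot
import cv2,numpy as np
o=bot.get_obs()
for k in o: print(k,np.round(o[k],3))
for n in ["scene","top","wrist"]:
    p,d=bot.read_camera(n); cv2.imwrite(f"pics/{n}0.png",p[:,:,::-1]); np.savez(f"{n}0.npz",p=p,d=d)
    c=bot.calibration(n); print(n,{k:np.round(v,4).tolist() for k,v in c.items()})
E
```

```text
pics
t 0.0
q [-1.373  0.478  0.022  1.556 -0.011  1.109 -0.083]
joint_vel [-0.001 -0.    -0.     0.     0.    -0.    -0.001]
joint_torque [ 0.0000e+00 -5.9646e+01  1.6080e+00 -2.8119e+01  1.2000e-02  1.0000e-02
  0.0000e+00]
eef_pos [0.203 0.643 0.23 ]
tool_rot [ 0.57  -0.418  0.571  0.418]
contact_force [-0.019 -0.498  0.161]
torque [ 0.076 -0.047  0.046]
gripper_width 1.0
scene {'fx': 368.5665, 'fy': 368.5665, 'cx': 254.2006, 'cy': 189.1325, 'T': [[-0.0353, -0.5203, 0.8532, 1.2242], [0.9993, -0.0074, 0.0369, 0.0673], [-0.0129, 0.8539, 0.5202, 0.5111], [0.0, 0.0, 0.0, 1.0]]}
top {'fx': 483.3374, 'fy': 483.3374, 'cx': 247.3504, 'cy': 195.9832, 'T': [[0.0023, 0.9892, -0.1465, 0.4067], [-0.9999, 0.0047, 0.0159, 0.0504], [0.0164, 0.1464, 0.9891, 1.1416], [0.0, 0.0, 0.0, 1.0]]}
wrist {'fx': 321.248, 'fy': 321.248, 'cx': 257.3297, 'cy': 190.8596, 'T': [[0.3007, -0.9023, -0.3089, 0.1249], [0.9537, 0.2841, 0.0987, 0.6692], [-0.0013, -0.3243, 0.946, 0.3732], [0.0, 0.0, 0.0, 1.0]]}
```

View pics/scene0.png

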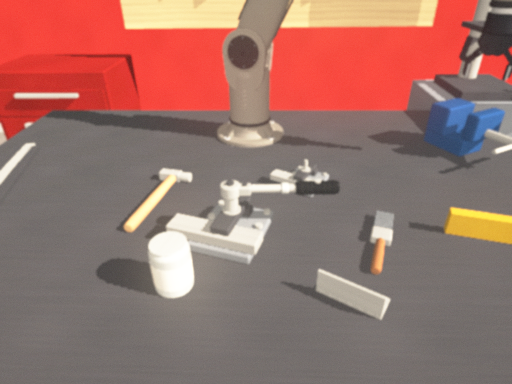

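View pics/top0.png

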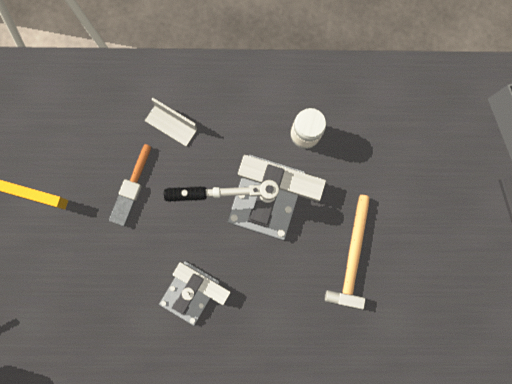

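View pics/wrist0.png

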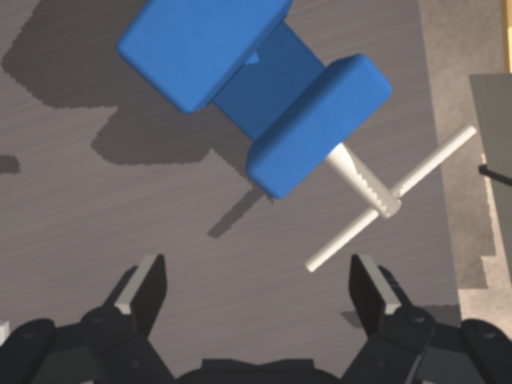

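```bash
cat > h.py <<'E'
import numpy as np,cv2
from station import bot
def ray(c,u,v):
    T=np.array(c["T"]);d=T[:3,:3]@np.array([(u-c["cx"])/c["fx"],-(v-c["cy"])/c["fy"],-1.]);return T[:3,3],d
def onplane(c,u,v,z):
    o,d=ray(c,u,v);return o+d*(z-o[2])/d[2]
def pt(c,u,v,dep):
    o,d=ray(c,u,v);return o+d*dep
E
python3 - <<'E'
from h import *
c=bot.calibration("top");f=np.load("top0.npz");p,d=f["p"],f["d"]
hsv=cv2.cvtColor(p,cv2.COLOR_RGB2HSV)
# height map
vv,uu=np.mgrid[:384,:512]
T=np.array(c["T"]);P=np.stack([(uu-c["cx"])/c["fx"],-(vv-c["cy"])/c["fy"],-np.ones(uu.shape)],-1)*d[...,None]
W=P@T[:3,:3].T+T[:3,3]
roi=(uu>150)&(uu<290)&(vv>165)&(vv<215)
m=roi&(W[...,2]>0.085)&(d>0)
g=m&(p.max(-1)<60)
print(g.sum(),m.sum())
for n,mm in (("grip",g),("all",m)):
    w=W[mm];print(n,np.round(w.mean(0),4),np.round(w.min(0),3),np.round(w.max(0),3), uu[mm].min(),uu[mm].max(),vv[mm].min(),vv[mm].max())
    if n=="grip":
        r=cv2.minAreaRect(np.stack([uu[mm],vv[mm]],-1).astype(np.float32));print(r,onplane(c,*r[0],0.118))
hm=m&(uu>256);r=cv2.minEnclosingCircle(np.stack([uu[hm],vv[hm]],-1).astype(np.int32));print("head",r,W[hm].max(0))
for z in(.115,.135):print(onplane(c,268.5,189.5,z))
im=cv2.resize(p[150:250,150:300,::-1],None,fx=5,fy=5,interpolation=cv2.INTER_CUBIC);cv2.imwrite("pics/crop0.png",im)
s=np.load("scene0.npz")["p"];cv2.imwrite("pics/crop1.png",cv2.resize(s[140:270,150:370,::-1],None,fx=3.5,fy=3.5,interpolation=cv2.INTER_CUBIC))
E
```

```text
476 1342
grip [0.5615 0.1667 0.1257] [0.549 0.122 0.112] [0.577 0.211 0.134] 164 206 187 200
((184.8649444580078, 193.5288848876953), (12.577921867370605, 42.0020866394043), 87.39744567871094) [0.56297292 0.16751448 0.118     ]
all [0.5669 0.0893 0.1245] [ 0.549 -0.032  0.106] [0.592 0.212 0.136] 164 278 180 200
head ((267.28570556640625, 190.0), 11.436697006225586) [0.59209764 0.0135915  0.13558483]
[ 0.57307477 -0.01168049  0.115     ]
[ 0.56983334 -0.01047199  0.135     ]
```

View pics/crop0.png

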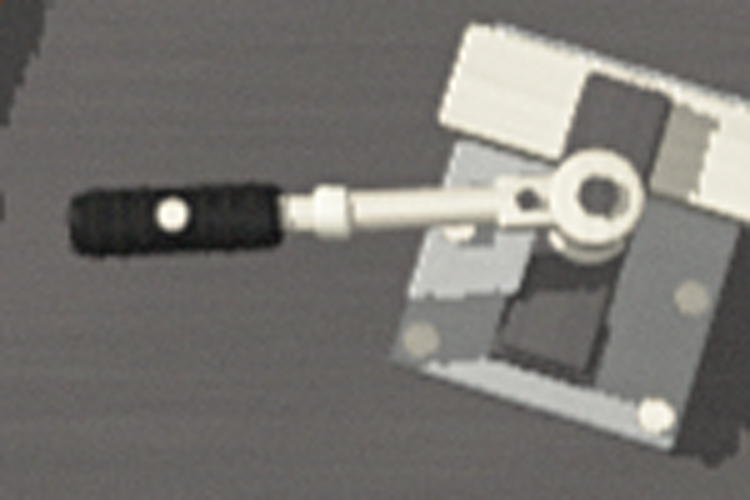

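View pics/crop1.png

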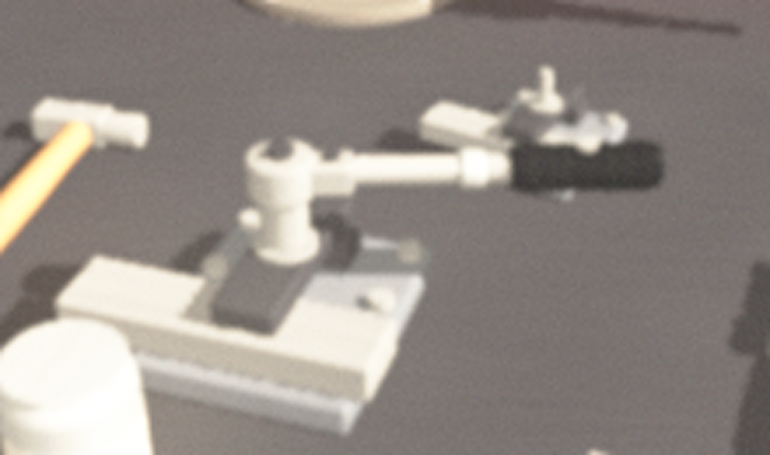

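The pictures show two strap clamps. The large one is at top px (268,200) and carries the wrench: head ring at (270,189), black grip centre at (184.5,193). The small one at (190,293) has a bare stud and no wrench, so it's the decoy. The dark things that could be mistaken for the grip are the orange-handled brush at (130,190) and the hammer handle at (357,245), and neither matches. The close crop confirms the ribbed black bar with its white pivot dot. The measured grip–head distance of 181 mm agrees with the stated 180 mm, so next I plan the approach.

```bash
cat >> h.py <<'E'
from scipy.spatial.transform import Rotation as R
H=np.array([.571,-.013])
def rot(o): w,x,y,z=o["tool_rot"];return R.from_quat([x,y,z,w])
def plan(o,pos,ang,sign):
    """to TCP pos, tool down, tool z along sign*clockwise tangent of wrench angle ang"""
    r=rot(o);z=sign*np.array([np.sin(ang),-np.cos(ang),0]);x=np.array([0,0,-1.]);y=np.cross(z,x)
    g=R.from_matrix(np.stack([x,y,z],1));rv=(r.inv()*g).as_rotvec(degrees=True)/6
    s=r.inv().apply(np.array(pos)-o["eef_pos"])*1000
    return s,rv
E
python3 - <<'E'
from h import *
o=bot.get_obs();print(rot(o).as_matrix().round(3))
c=bot.calibration("top")
print(onplane(c,184.4,193,.13),onplane(c,270,189.4,.135))
for s in(1,-1):
    a,b=plan(o,[.5625,.167,.225],np.radians(92.7),s);print(s,a.round(1),b.round(2))
E
```

```text
[[-0.    -0.954  0.301]
 [-0.001  0.301  0.954]
 [-1.    -0.    -0.001]]
[0.56226673 0.16714555 0.13      ] [ 0.57006298 -0.0136428   0.135     ]
1 [   6.1 -486.1 -345.9] [ 1.163e+01 -1.000e-02  1.000e-02]
-1 [   6.1 -486.1 -345.9] [-1.837e+01 -1.000e-02 -1.000e-02]
```

```bash
python3 -m jog '0 -35 -25 0 0 0 85; 0 -35 -25 0 0 0 85; 0 -35 -25 0 0 0 85; 0 -35 -25 0 0 0 85; 0 -35 -25 0 0 0 85' 40; python3 -m jog '0 -35 -25 0 0 0 85; 0 -35 -25 0 0 0 85; 0 -35 -25 0 0 0 85; 0 -35 -25 0 0 0 85; 0 -35 -25 0 0 0 85';python3 -m jog '0 -35 -25 0 0 0 85; 0 -35 -25 0 0 0 85; 0 -35 -25 0 0 0 85; 0 0 0 1.2 0 0 85; 0 0 0 1.2 0 0 85'; python3 -m jog '0 0 0 1.2 0 0 85;0 0 0 1.2 0 0 85;0 0 0 1.2 0 0 85;0 0 0 1.2 0 0 85;0 0 0 1.2 0 0 85'; python3 -m jog '0 0 0 1.2 0 0 85;0 0 0 1.2 0 0 85;0 0 0 0.8 0 0 85;0 0 0 0 0 0 85'
python3 - <<'E'
from h import *
o=bot.get_obs();print(o["t"],o["eef_pos"],o["q"].round(2) if hasattr(o["q"],"round") else o["q"])
a,b=plan(o,[.5625,.167,.225],np.radians(92.7),1);print(a.round(1),b.round(2))
E
```

```text
t: 0.65
eef_pos: [0.3332, 0.4701, 0.2311]
tool_rot: [0.57, -0.418, 0.57, 0.418]
contact_force: [0.3, 0.5, -0.6]
gripper_width: 0.992
t: 1.15
eef_pos: [0.4624, 0.2983, 0.2312]
tool_rot: [0.57, -0.418, 0.57, 0.418]
contact_force: [0.1, 0.9, 0.0]
gripper_width: 0.997
t: 1.65
eef_pos: [0.5401, 0.1946, 0.2311]
tool_rot: [0.62, -0.341, 0.62, 0.34]
contact_force: [-1.3, -0.5, -0.4]
gripper_width: 0.997
t: 2.15
eef_pos: [0.539, 0.1967, 0.2311]
tool_rot: [0.694, -0.134, 0.695, 0.134]
contact_force: [0.5, 0.4, 0.6]
gripper_width: 0.994
t: 2.55
eef_pos: [0.539, 0.1969, 0.231]
tool_rot: [0.707, -0.018, 0.707, 0.017]
contact_force: [0.8, 0.4, -0.7]
gripper_width: 0.994
2.55 [0.53897707 0.19685903 0.23102234] [-0.83  0.33  0.46  1.83 -0.17  1.02 -0.25]
[  6. -31.  22.] [ 0.03 -0.    0.  ]
```

```bash
python3 -m jog '6 -31 22 0 0 0 85; 0 0 0 0 0 0 85; 0 0 0 0 0 0 85'
python3 - <<'E'
from h import *
o=bot.get_obs();c=bot.calibration("wrist");p,d=bot.read_camera("wrist");cv2.imwrite("pics/wrist1.png",p[:,:,::-1])
vv,uu=np.mgrid[:384,:512];T=np.array(c["T"]);P=np.stack([(uu-c["cx"])/c["fx"],-(vv-c["cy"])/c["fy"],-np.ones(uu.shape)],-1)*d[...,None]
W=P@T[:3,:3].T+T[:3,3]
m=(d>0)&(p.max(-1)<70)&(W[...,2]>.09)&(W[...,2]<.14)&(abs(W[...,0]-.562)<.04)&(abs(W[...,1]-.167)<.06)
w=W[m];print(o["eef_pos"],m.sum(),w.mean(0),w.min(0),w.max(0))
t=w[w[:,2]>w[:,2].max()-.006];print("top",t.mean(0))
E
```

```text
t: 2.85
eef_pos: [0.5629, 0.1659, 0.225]
tool_rot: [0.707, -0.018, 0.707, 0.017]
contact_force: [-1.1, 0.7, 0.2]
gripper_width: 0.995
[0.56293224 0.16588948 0.22502682] 3336 [0.5644695  0.17364205 0.12626121] [0.54869392 0.12500579 0.11031314] [0.58069861 0.21369711 0.13195144]
top [0.56478262 0.17162704 0.12822164]
```

View pics/wrist1.png

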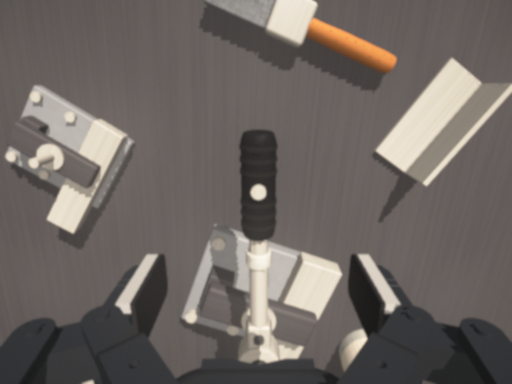

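The wrist view shows the black grip at px (258,185), midway between the fingers, with its white pivot dot at (258,192). Nothing is in the way below, so I descend and close.

```bash
python3 -m jog '40 0 0 0 0 0 85; 40 -2 0 0 0 0 85; 30 0 0 0 0 0 85; 20 0 0 0 0 0 85; 0 0 0 0 0 0 85'; python3 -m jog '0 0 0 0 0 0 45; 0 0 0 0 0 0 45; 0 0 0 0 0 0 36; 0 0 0 0 0 0 36;0 0 0 0 0 0 36' 25
python3 - <<'E'
from h import *
c=bot.calibration("wrist");p,d=bot.read_camera("wrist");cv2.imwrite("pics/wrist2.png",p[:,:,::-1])
E
```

```text
t: 3.4
eef_pos: [0.5602, 0.1656, 0.0926]
tool_rot: [0.705, -0.019, 0.709, 0.018]
contact_force: [-0.4, 0.0, 0.3]
gripper_width: 0.994
t: 3.9
eef_pos: [0.5632, 0.1651, 0.0959]
tool_rot: [0.707, -0.018, 0.707, 0.018]
contact_force: [1.0, 0.0, 0.4]
gripper_width: 0.423
```

View pics/wrist2.png

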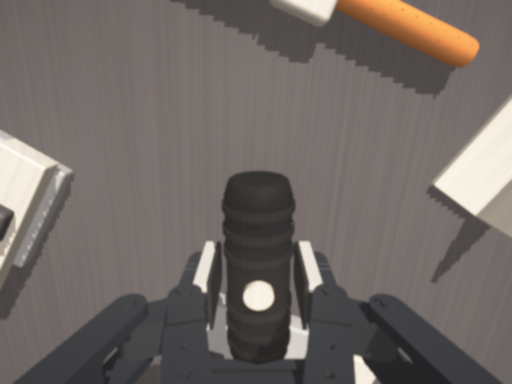

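```bash
python3 - <<'E'
from h import *
o=bot.get_obs();c=bot.calibration("wrist");print(o["eef_pos"],onplane(c,258.5,295,.131))
p=cv2.imread("pics/wrist1.png")
E
python3 -m jog '4 3 0 0 0 0 36; 0 0 0 0 0 0 25; 0 0 0 0 0 0 25; 0 0 0 0 0 0 25' 25
```

```text
[0.56307691 0.16509008 0.09573944] [0.56477659 0.16871158 0.131     ]
t: 4.35
eef_pos: [0.5626, 0.1686, 0.0911]
tool_rot: [0.707, -0.018, 0.707, 0.018]
contact_force: [-0.2, 1.7, -2.2]
gripper_width: 0.336
```

```bash
cat > st.py <<'E'
from h import *
o=bot.get_obs();r=rot(o).as_matrix();p=np.array(o["eef_pos"])[:2]-H
F=np.array(o["contact_force"])
a=np.degrees(np.arctan2(p[1],p[0]));z=r[:,2];ta=np.degrees(np.arctan2(z[0],-z[1]))
print("t",round(o["t"],2),"pos",np.round(o["eef_pos"],4),"ang",a.round(2),"r",np.hypot(*p).round(4),"toolang",ta.round(2),"Fx,y,z(tool)",(F@r).round(2),"tq",np.round(o["torque"],2),"w",o["gripper_width"])
E
python3 st.py
python3 -m jog '0 -0.1 5.4 0.29 0 0 25;0 -0.1 5.4 0.29 0 0 25;0 -0.1 5.4 0.29 0 0 25'; python3 st.py;python3 -m jog '0 -0.1 5.4 0.29 0 0 25;0 -0.1 5.4 0.29 0 0 25;0 0 0 0 0 0 25'; python3 st.py
```

```text
t 4.35 pos [0.5626 0.1686 0.0911] ang 92.66 r 0.1818 toolang 92.91 Fx,y,z(tool) [ 2.16  1.72 -0.11] tq [ 0.52 -0.09  0.04] w 0.3361933672666725
t: 4.65
eef_pos: [0.5789, 0.1687, 0.0911]
tool_rot: [0.707, 0.015, 0.707, -0.015]
contact_force: [-2.7, 4.2, -0.4]
gripper_width: 0.334
t 4.65 pos [0.5789 0.1687 0.0911] ang 87.53 r 0.1819 toolang 87.54 Fx,y,z(tool) [ 0.42  4.12 -2.89] tq [ 0.84  0.48 -0.04] w 0.33380777543865303
t: 4.95
eef_pos: [0.5908, 0.1679, 0.0912]
tool_rot: [0.707, 0.037, 0.706, -0.036]
contact_force: [1.4, 5.2, -3.2]
gripper_width: 0.339
t 4.95 pos [0.5908 0.1679 0.0912] ang 83.75 r 0.182 toolang 84.11 Fx,y,z(tool) [3.18 5.36 0.9 ] tq [ 1.01 -0.08 -0.02] w 0.3386606558436034
```

```bash
python3 -m jog '0 0.5 5.4 0.29 0 0 25;0 0.3 5.4 0.29 0 0 25;0 0 0 0 0 0 25'; python3 st.py;python3 -m jog '0 0.1 2.7 0.14 0 0 25;0 0 2.7 0.14 0 0 25'; python3 st.py
```

```text
t: 5.25
eef_pos: [0.6014, 0.1666, 0.0912]
tool_rot: [0.705, 0.058, 0.704, -0.058]
contact_force: [1.0, 4.2, -2.7]
gripper_width: 0.337
t 5.25 pos [0.6014 0.1666 0.0912] ang 80.38 r 0.1821 toolang 80.62 Fx,y,z(tool) [2.67 4.34 0.27] tq [ 0.82 -0.12 -0.01] w 0.33661802712201977
t: 5.45
eef_pos: [0.6057, 0.1658, 0.0912]
tool_rot: [0.704, 0.068, 0.704, -0.068]
contact_force: [-1.7, 3.2, -3.0]
gripper_width: 0.337
t 5.45 pos [0.6057 0.1658 0.0912] ang 79.03 r 0.1821 toolang 78.96 Fx,y,z(tool) [ 3.02  2.81 -2.31] tq [ 0.75  0.38 -0.04] w 0.3370352187489125
```

```bash
for i in 1; do :; done; python3 -m jog '0 0 1.8 0.1 0 0 25;0 0 1.8 0.1 0 0 25;0 0 1.8 0.1 0 0 25' >/dev/null; python3 st.py;python3 -m jog '0 0 1.8 0.1 0 0 25;0 0 1.8 0.1 0 0 25' >/dev/null; python3 st.py
```

```text
t 5.75 pos [0.6111 0.1648 0.0912] ang 77.3 r 0.1822 toolang 77.17 Fx,y,z(tool) [ 3.52  3.19 -1.61] tq [0.79 0.34 0.07] w 0.3356650060603889
t 5.95 pos [0.6147 0.1639 0.0912] ang 76.14 r 0.1823 toolang 75.97 Fx,y,z(tool) [ 3.2   2.65 -2.89] tq [ 0.82  0.38 -0.04] w 0.33559395835381245
```

```bash
python3 -m jog '0 0 1.8 0.1 0 0 25;0 0 1.8 0.1 0 0 25' >/dev/null; python3 st.py
```

```text
t 6.15 pos [0.6182 0.1631 0.0912] ang 74.99 r 0.1823 toolang 74.77 Fx,y,z(tool) [ 3.21  2.77 -2.87] tq [0.84 0.33 0.05] w 0.3356616934905424
```

```bash
python3 -m jog '0 0 1.8 0.1 0 0 25;0 0 1.8 0.1 0 0 25' >/dev/null; python3 st.py
```

```text
t 6.35 pos [0.6217 0.1622 0.0913] ang 73.85 r 0.1824 toolang 73.57 Fx,y,z(tool) [ 4.43  3.43 -2.1 ] tq [ 0.79  0.4  -0.02] w 0.3338850379995556
```

```bash
python3 -m jog '0 0 1.8 0.1 0 0 25' >/dev/null; python3 st.py
```

```text
t 6.45 pos [0.6234 0.1616 0.0912] ang 73.28 r 0.1823 toolang 72.97 Fx,y,z(tool) [ 3.83  3.82 -2.62] tq [0.84 0.24 0.  ] w 0.3369539118682593
```

```bash
python3 -m jog '0 0 1.8 0.1 0 0 25;0 0 1.8 0.1 0 0 25' >/dev/null; python3 st.py
```

```text
t 6.65 pos [0.6242 0.1614 0.0908] ang 73.05 r 0.1824 toolang 71.81 Fx,y,z(tool) [ -3.95   2.77 -13.61] tq [ 1.05  2.11 -0.04] w 0.3346254264022053
```

```bash
python3 -m jog '0 0 1.8 0.1 0 0 25;0 0 1.8 0.1 0 0 25' >/dev/null; python3 st.py
```

```text
t 6.85 pos [0.6273 0.1605 0.0909] ang 72.01 r 0.1824 toolang 70.63 Fx,y,z(tool) [ -1.87   2.39 -12.58] tq [ 1.03  1.88 -0.01] w 0.3393604026720686
```

The nut is seated: the force went from 3 N to 13.6 N and the wrench is starting to break over. I carry on to a clear click, well short of 27 mm.

```bash
python3 -m jog '0 0 1.8 0.1 0 0 25;0 0 1.8 0.1 0 0 25' >/dev/null; python3 st.py
```

```text
t 7.05 pos [0.6312 0.1592 0.091 ] ang 70.74 r 0.1824 toolang 69.43 Fx,y,z(tool) [ -1.59   3.01 -11.53] tq [ 0.98  1.55 -0.04] w 0.33484595967577013
```

```bash
python3 -m jog '0 0 1.8 0.1 0 0 25;0 0 0.9 0 0 0 25' >/dev/null; python3 st.py
```

```text
t 7.25 pos [0.6342 0.1581 0.091 ] ang 69.72 r 0.1824 toolang 68.82 Fx,y,z(tool) [-0.27  1.57 -9.78] tq [ 0.95  1.4  -0.07] w 0.3343664648104247
```

```bash
python3 - <<'E'
from h import *
p,d=bot.read_camera("top");cv2.imwrite("pics/top2.png",cv2.resize(p[110:260,130:330,::-1],None,fx=4,fy=4,interpolation=cv2.INTER_CUBIC))
E
python3 -m jog '0 0 -2 -0.1 0 0 25;0 0 -2 -0.1 0 0 25;0 0 -2 -0.1 0 0 25' >/dev/null; python3 st.py
```

```text
t 7.6 pos [0.628  0.1603 0.0909] ang 71.78 r 0.1824 toolang 70.67 Fx,y,z(tool) [ -1.56   0.64 -11.61] tq [ 1.03  1.74 -0.06] w 0.3353447241620346
```

View pics/top2.png

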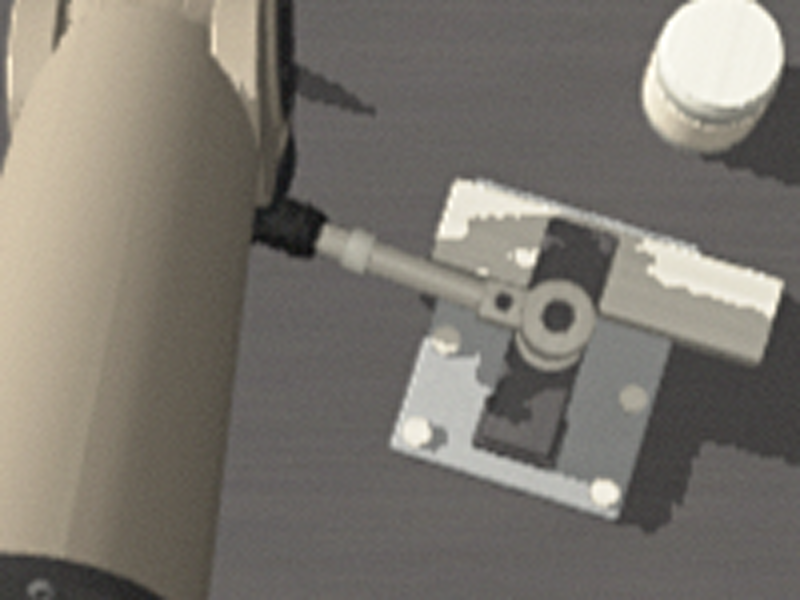

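The top view shows the handle slightly broken over at the hinge pin (505,302 in the crop), with the head and strap in place. I ease back until the handle is straight.

```bash
python3 -m jog '0 0 -1.5 -0.1 0 0 25;0 0 -1.5 -0.1 0 0 25' >/dev/null; python3 st.py
```

```text
t 7.8 pos [0.6247 0.1613 0.0909] ang 72.89 r 0.1824 toolang 71.88 Fx,y,z(tool) [ -1.82   1.42 -12.79] tq [ 0.99  1.97 -0.03] w 0.3314302671773654
```

```bash
python3 -m jog '0 0 -0.8 0 0 0 25;0 0 0 0 0 0 25' >/dev/null; python3 st.py
```

```text
t 8.0 pos [0.6239 0.1616 0.0909] ang 73.13 r 0.1824 toolang 71.86 Fx,y,z(tool) [ -2.99   1.78 -12.29] tq [ 0.94  1.88 -0.01] w 0.33416136233256644
```

```bash
python3 -m jog '0 0 -0.7 0 0 0 25;0 0 0 0 0 0 25' >/dev/null; python3 st.py
```

```text
t 8.2 pos [0.6239 0.1615 0.091 ] ang 73.14 r 0.1824 toolang 71.84 Fx,y,z(tool) [ -1.16   0.95 -10.87] tq [ 0.94  1.53 -0.06] w 0.33492691770149946
```

```bash
python3 -m jog '0 0 -0.5 0 0 0 25;0 0 0 0 0 0 25' >/dev/null; python3 st.py
```

```text
t 8.4 pos [0.6238 0.1615 0.091 ] ang 73.16 r 0.1824 toolang 71.83 Fx,y,z(tool) [ 0.18  1.7  -9.43] tq [ 0.91  1.36 -0.01] w 0.3351126296629209
```

```bash
python3 -m jog '0 0 -0.6 0 0 0 25;0 0 -0.6 0 0 0 25;0 0 0 0 0 0 25' >/dev/null; python3 st.py
```

```text
t 8.7 pos [0.6237 0.1616 0.0911] ang 73.2 r 0.1824 toolang 71.81 Fx,y,z(tool) [ 2.14  1.88 -5.61] tq [0.78 0.79 0.02] w 0.33454871615132503
```

```bash
python3 -m jog '0 0 -0.4 0 0 0 25;0 0 0 0 0 0 25;0 0 0 0 0 0 25' >/dev/null; python3 st.py
```

```text
t 9.0 pos [0.6237 0.1616 0.0912] ang 73.21 r 0.1823 toolang 71.8 Fx,y,z(tool) [ 1.21  3.28 -4.86] tq [ 0.85  0.65 -0.04] w 0.33270668324968516
```

```bash
python3 -m jog '0 0 -0.4 0 0 0 25;0 0 0 0 0 0 25;0 0 0 0 0 0 25' >/dev/null; python3 st.py; python3 -m jog '0 0 0 0 0 0 40;0 0 0 0 0 0 60;0 0 0 0 0 0 85;0 0 0 0 0 0 85;0 0 0 0 0 0 85' >/dev/null; python3 st.py
python3 - <<'E'
from h import *
p,d=bot.read_camera("wrist");cv2.imwrite("pics/wrist3.png",p[:,:,::-1])
E
```

```text
t 9.3 pos [0.6236 0.1616 0.0912] ang 73.22 r 0.1824 toolang 71.81 Fx,y,z(tool) [ 3.64  2.25 -4.05] tq [ 0.86  0.56 -0.02] w 0.33844109632664104
t 9.8 pos [0.6242 0.1613 0.0915] ang 73.03 r 0.1822 toolang 71.8 Fx,y,z(tool) [-0.21  0.73  0.26] tq [-0.03  0.06 -0.04] w 0.9970595672533433
```

View pics/wrist3.png

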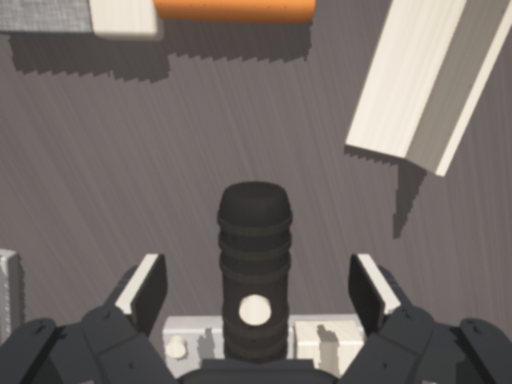

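The fingers are open and clear of the grip on both sides, with the grip at px (255,270). I retract straight up, move back toward the robot so the camera can see, and check.

```bash
python3 -m jog '-15 0 0 0 0 0 85;-40 0 0 0 0 0 85;-40 0 0 0 0 0 85;-40 0 0 0 0 0 85;0 0 0 0 0 0 85'; python3 -m jog '0 30 -30 0 0 0 85;0 30 -30 0 0 0 85;0 30 -30 0 0 0 85;0 30 -30 0 0 0 85;0 30 0 0 0 0 85';python3 -m jog '0 30 0 0 0 0 85;0 30 0 0 0 0 85;0 0 0 0 0 0 85'
python3 - <<'E'
from h import *
p,d=bot.read_camera("top");np.savez("top3.npz",p=p,d=d);cv2.imwrite("pics/top3.png",p[:,:,::-1]);cv2.imwrite("pics/top3c.png",cv2.resize(p[130:260,130:330,::-1],None,fx=4,fy=4,interpolation=cv2.INTER_CUBIC))
E
```

```text
t: 10.35
eef_pos: [0.6276, 0.1616, 0.2338]
tool_rot: [0.702, 0.114, 0.695, -0.11]
contact_force: [0.7, -0.2, 0.2]
gripper_width: 0.997
t: 10.85
eef_pos: [0.5527, 0.3454, 0.2266]
tool_rot: [0.697, 0.111, 0.7, -0.11]
contact_force: [0.6, 0.4, 0.1]
gripper_width: 0.998
t: 11.15
eef_pos: [0.5745, 0.4037, 0.226]
tool_rot: [0.698, 0.11, 0.699, -0.109]
contact_force: [-0.1, 1.0, -0.6]
gripper_width: 0.994
```

View pics/top3.png

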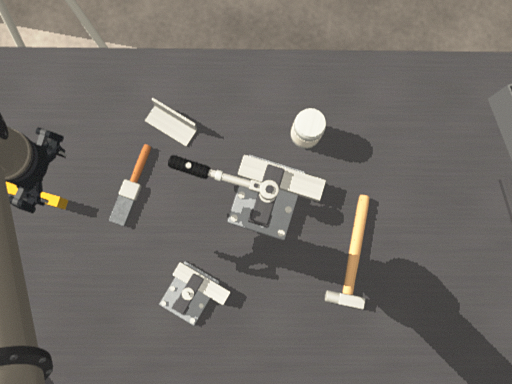

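View pics/top3c.png

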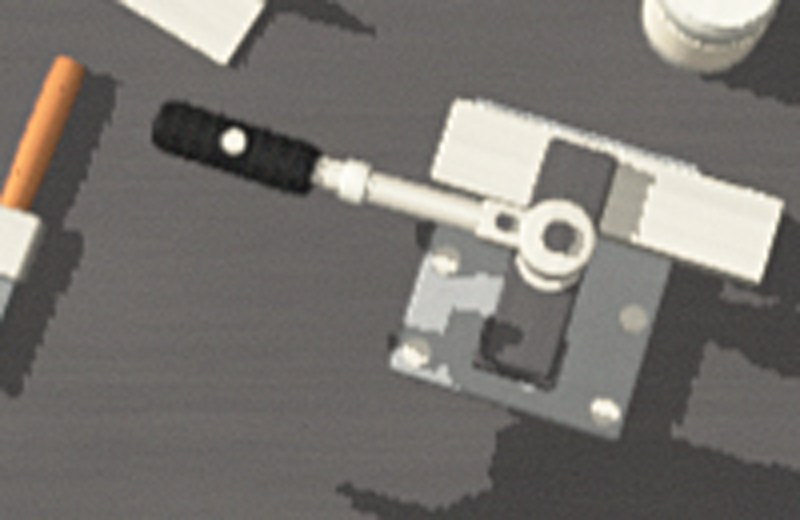

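In the final picture, head (560,238), pin (507,222) and grip dot (233,142) of the crop lie on one line, with slopes of 0.30 and 0.29. The bystanders are at the same pixels as at the start.

```bash
python3 -m jog '0 0 0 0 0 0 85;0 0 0 0 0 0 85' | head -3; python3 -c "
from station import bot
print(bot.hand_in())"
```

```text
t: 11.4
eef_pos: [0.5756, 0.3969, 0.2266]
tool_rot: [0.698, 0.112, 0.698, -0.113]
the job is handed in; nothing more can be done
None
```

I tightened the nut to the click, eased the handle straight and let go. I handed the job in at 11.4 s with the arm clear of everything.

- **Tightening:** I gripped the black handle at its pivot with 25 N and turned it clockwise about 0.34 rad. The drag was about 3 N until the nut seated. The force then peaked at 13.6 N and fell to 9.8 N at a bend of about 11 mm, which matches the described click. I stopped there.
- **Easing off:** I backed off until the handle stopped moving at the break point. The remaining push was about 4 N, still clockwise, so the nut was not loosened. After I opened the fingers the measured force was about zero.
- **Last picture:** Head, pin and grip lie on one line, so the handle is straight. The wrench is still at the tight angle. The tin, hammer, offcut and brush look unmoved to the eye.

No check failed. The grip's distance from the head came out at 182 mm instead of 180 mm, within the 2 mm camera calibration.

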